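# Stand the mounting pin and sleeve for the stone head

### The job

Get the display mount ready for the stone head: take the steel pin from its sloping rest and stand it upright, brass end up, in the hole of the mount's aluminium socket block, pressing it down against the stiff plug inside until it is fully home. Then slide the tall white sleeve over the standing pin until it sits flat on the socket block. Do not shift the other loose things on the bench.

Things in the scene. Friction and masses are not known exactly. Their poses are not given: they have to be found in the camera images.
- rod: Mounting pin: round steel rod 18 mm in diameter, 160 mm long, its top 12 mm a tapered brass tip (10 mm wide at the end). Origin at the centre of the plain foot (which has a 3 x 1.5 mm chamfer); z axis runs along the rod to the brass end. At the start it lies in the groove of the sloping rest, foot low, leaning 40 degrees from vertical; the upper 80 mm of it are free of the rest.
- rod_top (a point): Centre of the brass end face of the pin, 160 mm from its foot.
- rest: Plywood rest fixed to the bench: foot board 140 x 70 x 8 mm with a sloping U-shaped groove (85 mm long, 7 mm side walls, open on its upper side) that leans 40 degrees from vertical towards the rest's -x side. Origin on the bench under the groove; the rod's foot stands 45 mm to +x of it and 26 mm above the bench, in the plane y = 0 of the rest.
- base: The mount, fixed to the bench: dark wooden plinth 120 x 120 x 14 mm, origin at the centre of its underside. On it, between two low rails along the plinth's y, stands an aluminium socket block 64 x 64 x 46 mm (top 60 mm above the bench), stiffly clamped anywhere up to 10 mm to either side of the middle along the plinth's y. Where it stands is not measured: find the hole by touch or sight.
- slide_mid (a point): Fixed point over the plinth's centre, 60 mm up, level with the block's top. The socket, a round 20 mm hole in the middle of the block's top, lies within 10 mm of it along the plinth's y. In it is a red plug that yields at about 9 N and stays where pushed; its face starts 15 to 25 mm below the mouth and stops at 45 mm: then the pin is home, foot 15 mm above the bench, 115 mm showing.
- sleeve: Tall white plastic sleeve (tube), 42 mm outside diameter, 22 mm bore, 100 mm high, loose, standing on the cork mat. Origin at the centre of its lower end, z along its axis.
- mat: Square cork mat 110 x 110 x 4 mm fixed to the bench, under the sleeve. Origin at the centre of its underside.
- short_spacer: Bystander: short black ring, 42 mm diameter, 45 mm high, 14 mm bore (does not fit the pin), loose. Origin at the centre of its underside.
- wash_bottle: Bystander: white bottle with red cap, 68 mm diameter, 170 mm high, loose. Origin at the centre of its underside.
- spray_bottle: Bystander: pale spray bottle with black head, 68 mm diameter, 186 mm high, loose. Origin at the centre of its underside.
- blower_bulb: Bystander: red rubber blower bulb, 58 mm diameter, with a thin nozzle, loose. Origin at the centre of its underside.
- flat_brush: Bystander: flat brush lying down, about 190 x 45 x 16 mm, loose. Origin on its underside near the ferrule.
- white_cup: Bystander: small white plastic cup, 64 mm wide, 60 mm high, loose. Origin at the centre of its underside.
Things that resemble listed ones, but are neither listed nor needed, are in the scene too. Leave any green or orange look-alike of the sleeve alone.

How it is judged:
On the way:
1. the pin stands upright in the socket, pressed fully home, before the sleeve is brought over it (z of rod in the frame of base below 0.018 m and x of rod in the frame of base between -0.006 and 0.006 m and y of rod in the frame of base between -0.016 and 0.016 m and angle between rod's own z axis and vertical below 0.07 rad and horizontal distance between sleeve and rod above 0.04 m), for 0.2 s.
At the end, for the whole second after the job is handed in: Pin in the socket, brass end up, foot no more than 18 mm above the bench (fully home is 15), within 4 degrees of vertical; white sleeve around it, lower end within 3 mm of the block top (60 mm), within 8 mm of the pin foot axis and 3 degrees of vertical; both released and at rest (z of rod in the frame of base below 0.018 m and x of rod in the frame of base between -0.006 and 0.006 m and y of rod in the frame of base between -0.016 and 0.016 m and angle between rod's own z axis and vertical below 0.07 rad and horizontal distance between sleeve and rod below 0.008 m and linear speed of each of rod, sleeve below 0.02 m/s and ((angle between sleeve's own z axis and vertical below 0.05 rad and z of sleeve in the frame of base below 0.063 m) or (angle between sleeve's own z axis and vertical above 3.09 rad and z of sleeve in the frame of base below 0.163 m))); the robot touches nothing.
It fails at once if a bystander (short spacer, bottles, bulb, brush or cup) is shifted by more than 20 mm (distance of any of short_spacer, wash_bottle, spray_bottle, blower_bulb, flat_brush, white_cup from where it was at the start of the episode above 0.02 m).
It also fails if it takes over 67 s, if anything falls off the work surface, if the arm or the gripper's body presses on something with over 40 N, if the wrist force passes 120 N, or if a joint passes its speed limit or range.

### The arm

A 6-joint arm with a two-finger parallel gripper is mounted at the origin on the work surface. World frame = base frame: x ahead of the robot, y to its left, z up, the work surface at z = 0. Lengths are in m, angles in rad, forces in N, time in s.
With the tool pointing down it reaches from about 0.275 to 0.825 m from the base axis. Payload 4.9 kg.
Tool frame: the origin (TCP) lies midway between the tips of the shut fingers; the grasp point (between the pads) lies 19 mm behind it (grip_point_offset is the distance from the TCP to the grasp point, in m); z points along the fingers, y is the line along which they close (so a half turn about z gives the same grasp; the last joint's range is limited). The gripper opens to 85 mm and grips with 20 to 120 N. Pads are 22 mm wide; open, the fingers measure 114 mm over their backs; the gripper's body (76 mm by 85 mm) begins 54 mm behind the grasp point. The pads swing forward as they close: fully open they stand 13 mm farther back than shut.
Start: joints at [-1.257, 0.326, -0.193, 1.052, 0, 1.437], TCP at [0.238, -0.496, 0.231] pointing down, gripper open.
Joint ranges: [-2.65, 2.65], [-0.97, 1.79], [-1.3, 1.35], [-1.93, 2.1], [-1.47, 1.37], [-3.14, 3.14]. Speed limits (rad/s): [2.57, 2.57, 3.14, 3.14, 3.14, 3.14].

### API

Orientations are given as a rotation vector (axis times angle).
In Python, from cell import * gives the robot as it stands. Calls block until the motion is done:
- movep(position, orientation): joint-space move of the TCP to a pose.
- move_l(position, velocity=0.15, rot=None, until_force=None): straight line of the TCP; rot=None keeps the orientation; velocity is the mean speed in m/s. With until_force (N) it stops when the force on the tool has changed by that much, and returns True; else False.
- set_joints(angles): joint-space move.
- let_go() and grab(newtons=None): open the fingers fully, or close them until they stop; newtons is the grip in N (None keeps the last).
- sleep(seconds).
- ik(position, orientation): joint angles nearest the present ones, or None.
- get_state(): the state.
- grab_frame(name): name is "side" or "top"; returns a dict with "img" (384x512x3 uint8, red, green, blue), "fx", "fy", "cx", "cy" (pixels), "cam_to_world" (4x4, takes a point from camera to world coordinates). Camera axes: x right, y down, z forward; pixel columns grow to the right and rows downward; lengths in m; the calibration is good to about 2 mm. A picture is of the moment at which its call begins. There is no depth.
A pose or a line that the arm cannot do raises MotionError and nothing moves.
- sign_off(): hands the job in; it is judged then, once.
Trained networks look in the newest picture that a camera, given by its name, has taken for a name from the list of things; names that differ only in an ending like _2 or _b are one class to them, and where a whole thing is asked for, a point or a joint stands for the part that bears it (a point fixed in the world has none). Each returns a list of dicts, best first, with "score" (0 to 1); they miss things now and then, are a little off and sometimes report something else, mostly with a low value. They report only what shows in the picture. A call takes as long as a camera call. They do not tell look-alikes from the thing itself.
- spot_in(camera, name): "centre" ([column, row] in pixels, amid what is visible of it).
- silhouettes(camera, name): "mask" (384x512 bool, what is visible of it) and "centre" ([column, row] in pixels, amid what is visible of it).
- tip_of(camera, name): "centre" ([column, row] in pixels: a listed point, or the origin of a listed thing).
The state is a dict: "clock": time; "q": joint angles; "joint_velocities": joint speeds; "tau": joint torques, N m; "position": TCP position; "eef_rot": TCP orientation; "contact_force": force on the tool from outside, world axes, zero at the start; "wrist_torque": the same for the moment, N m; "finger_gap": opening from 0.0 (shut) to 1.0 (fully open); "grasp_force": force on a finger pad.
Only numpy, scipy, OpenCV 4.12 (cv2) and the standard library are available. Lean on these libraries where they do the work, as an engineer would, in place of code of your own. Each camera call takes 0.05 s, during which the arm holds its last target. There are 200 camera calls.

## Working session

There is one attempt and no reset: what is moved stays moved. The work goes in short steps, each a Python script; the robot and the scene stay as the last script left them, time stands still between calls to the robot, and variables do not carry over. Pictures are saved under pics/ and viewed, at most 10 in all, crops included, and the job is handed in when it is done.

```bash
mkdir -p pics; ls; python3 - <<'E'
from cell import *
import cv2, numpy as np
for c in ["side","top"]:
    f=grab_frame(c); cv2.imwrite(f"pics/{c}0.png",cv2.resize(f["img"][:,:,::-1],(800,600)))
    np.savez(f"{c}0.npz",**f)
    print(c,f["fx"],f["fy"],f["cx"],f["cy"],np.round(f["cam_to_world"],3).tolist())
    for n in ["rod","rod_top","rest","base","slide_mid","sleeve","mat"]:
        print(n,[(np.round(d["centre"]).tolist(),round(d["score"],2)) for d in spot_in(c,n)] , [(np.round(d["centre"],1).tolist(),round(d["score"],2)) for d in tip_of(c,n)])
s=get_state();print(s["clock"],s["position"],s["eef_rot"],s["finger_gap"])
E
```

```text
pics
side 444.97058219464174 444.97058219464174 255.31356335984879 185.98449345561795 [[-0.965, -0.18, 0.191, 0.332], [-0.262, 0.623, -0.737, 0.812], [0.014, -0.762, -0.648, 0.837], [0.0, 0.0, 0.0, 1.0]]
rod [([226.0, 265.0], 0.71), ([139.0, 331.0], 0.65)] [([200.9, 278.0], 0.52)]
rod_top [([225.0, 266.0], 0.86)] [([238.2, 258.4], 0.6)]
rest [([212.0, 291.0], 0.7), ([157.0, 259.0], 0.61)] [([216.0, 294.1], 0.75), ([237.7, 262.4], 0.7)]
base [([257.0, 214.0], 0.59)] [([255.3, 218.4], 0.8)]
slide_mid [([258.0, 210.0], 0.91), ([142.0, 331.0], 0.54)] [([257.8, 194.3], 0.63)]
sleeve [([277.0, 143.0], 0.97), ([254.0, 171.0], 0.89), ([232.0, 137.0], 0.68), ([318.0, 155.0], 0.66)] [([231.0, 149.5], 0.86), ([278.0, 157.5], 0.85), ([251.2, 187.8], 0.85), ([312.2, 169.0], 0.61)]
mat [([270.0, 164.0], 0.65)] [([270.9, 158.0], 0.84)]
top 430.1804177001248 430.1804177001248 255.83528704484988 188.31505381606672 [[-0.02, -0.994, 0.108, 0.426], [-1.0, 0.02, -0.005, 0.018], [0.003, -0.108, -0.994, 1.524], [0.0, 0.0, 0.0, 1.0]]
rod [([184.0, 201.0], 0.59)] [([187.0, 184.0], 0.69)]
rod_top [([183.0, 196.0], 0.73)] [([179.2, 211.0], 0.45)]
rest [([191.0, 190.0], 0.8)] [([184.8, 198.4], 0.85)]
base [([263.0, 198.0], 0.75), ([335.0, 192.0], 0.64)] [([264.6, 201.6], 0.94), ([178.9, 209.3], 0.21), ([297.2, 147.5], 0.18)]
slide_mid [([265.0, 198.0], 0.71)] [([264.8, 200.2], 0.95), ([297.6, 148.6], 0.44)]
sleeve [([341.0, 196.0], 0.69), ([339.0, 154.0], 0.69), ([339.0, 234.0], 0.59), ([300.0, 185.0], 0.44)] [([336.6, 233.8], 0.63), ([336.3, 156.9], 0.49), ([297.9, 187.2], 0.44)]
mat [([334.0, 190.0], 0.63)] [([190.0, 184.6], 0.73), ([334.6, 190.1], 0.6)]
1.5 [ 0.23817238 -0.49575415  0.23126978] [-3.06312484e+00 -6.97523659e-01 -2.70171150e-05] 0.9980383357883341
```

View pics/side0.png

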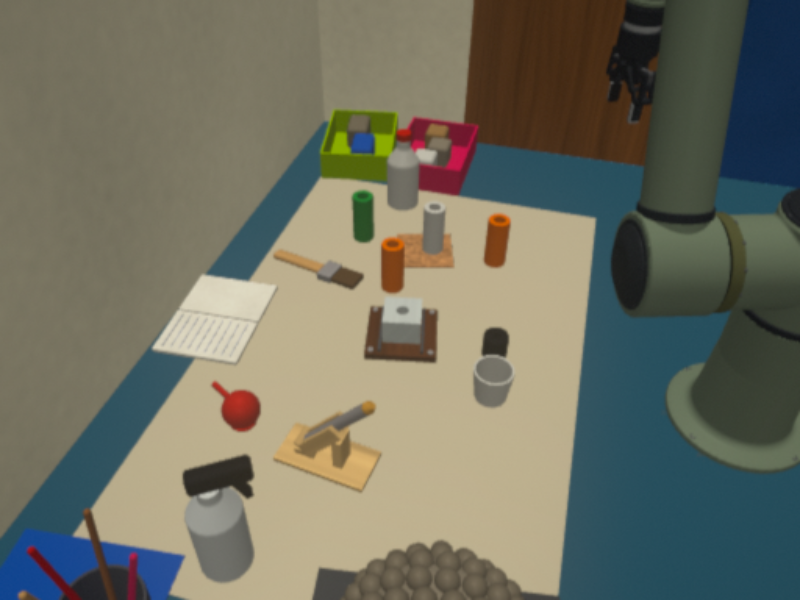

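View pics/top0.png

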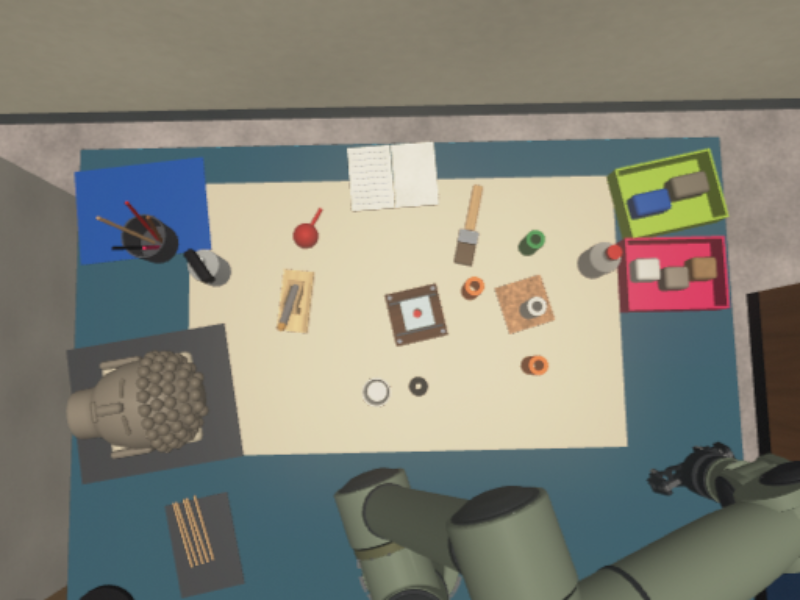

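White sleeve candidates (side image, 512-scale): white (277,143), green (232,137), orange (254,171) and (318,155). The white one on the cork mat fits the description. I'll confirm it in an enlarged crop together with the rod and socket.

```bash
python3 - <<'E'
import cv2, numpy as np
S=np.load("side0.npz")["img"];T=np.load("top0.npz")["img"]
def crop(I,c,r,h): return cv2.resize(I[r-h:r+h,c-h:c+h],(260,260),interpolation=cv2.INTER_CUBIC)
a=np.hstack([crop(S,212,282,36),crop(S,257,208,28),crop(S,277,145,28)])
b=np.hstack([crop(T,189,193,24),crop(T,267,201,24),crop(T,338,195,24)])
cv2.imwrite("pics/crops.png",np.vstack([a,b])[:,:,::-1])
E
```

```text
(no output)
```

View pics/crops.png

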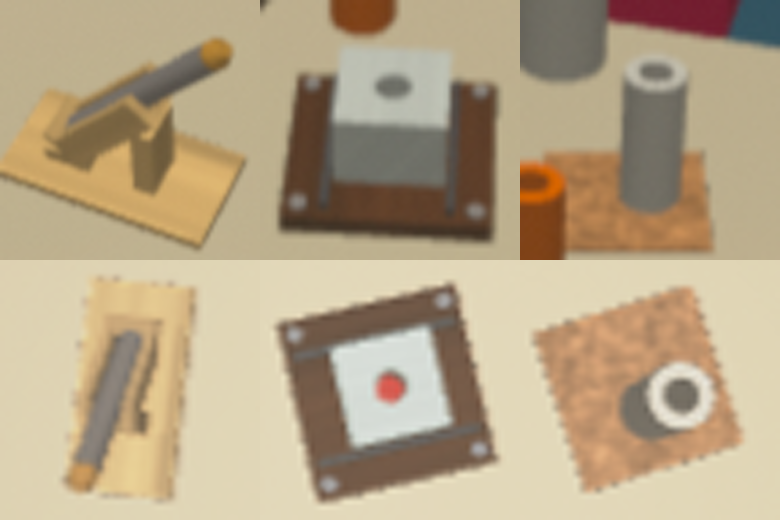

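```bash
cat > h.py <<'E'
import numpy as np, cv2
from scipy.optimize import least_squares
from scipy.spatial.transform import Rotation as R
C={c:dict(np.load(c+"0.npz")) for c in ("side","top")}
def ray(c,p):
    f=C[c]; M=f["cam_to_world"]; d=M[:3,:3]@[(p[0]-f["cx"])/f["fx"],(p[1]-f["cy"])/f["fy"],1]
    return M[:3,3],d
def onz(c,p,z):
    o,d=ray(c,p); return (o+d*(z-o[2])/d[2])[:2]
def proj(c,P):
    f=C[c]; M=f["cam_to_world"]; q=(np.atleast_2d(P)-M[:3,3])@M[:3,:3]
    return np.c_[f["fx"]*q[:,0]/q[:,2]+f["cx"],f["fy"]*q[:,1]/q[:,2]+f["cy"]]
def fromcrop(p,c,r,h): # crop pixel -> image pixel
    return np.array([c-h,r-h])+(np.array(p,float)+.5)*2*h/260-.5
E
python3 - <<'E'
from h import *
s=lambda *p:[fromcrop(q,257,208,28) for q in p]
t=lambda *p:[fromcrop(q,267,201,24) for q in p]
r=lambda v:np.round(np.array(v)*1000,1).tolist()
print("hole side",r(onz("side",s((133,87))[0],.06)),"top",r(onz("top",t((131,126))[0],.06)))
print("blocktop side",[r(onz("side",p,.06)) for p in s((82,48),(192,51),(188,129),(73,121))])
print("blocktop top",[r(onz("top",p,.06)) for p in t((71,90),(171,66),(192,164),(93,186))])
print("plinth top",[r(onz("top",p,.014)) for p in t((17,64),(194,26),(236,200),(62,240))])
print("plinth side",[r(onz("side",p,.014)) for p in s((41,74),(237,84),(232,234),(20,225))])
print("sleeve side",r(onz("side",fromcrop((136,72),277,145,28),.104)),"top",r(onz("top",fromcrop((161,136),338,195,24),.104)))
# rod / rest
obs={}
for c,(cc,rr,h) in {"side":(212,282,36),"top":(189,193,24)}.items():
    I=C[c]["img"].astype(int); hsv=cv2.cvtColor(C[c]["img"],cv2.COLOR_RGB2HSV)
    w=np.zeros(I.shape[:2],bool); w[rr-h:rr+h,cc-h:cc+h]=1
    br=w&(hsv[...,1]>165)&(hsv[...,0]<25)
    gr=w&(hsv[...,1]<60)
    for n,m in (("br",br),("gr",gr)):
        k,l,st,cen=cv2.connectedComponentsWithStats(m.astype(np.uint8))
        print(c,n,[(st[i,4],cen[i].round(1).tolist()) for i in range(1,k) if st[i,4]>4])
E
```

```text
hole side [543.2, -26.1] top [544.5, -25.6]
blocktop side [[580.1, -50.3], [518.7, -65.3], [505.2, -1.1], [567.8, 10.2]]
blocktop top [[568.1, 11.7], [582.1, -51.8], [519.8, -63.5], [507.2, -0.9]]
plinth top [[590.3, 46.4], [612.9, -69.7], [498.8, -93.9], [475.2, 19.3]]
plinth side [[611.8, -71.6], [496.7, -95.4], [471.9, 26.3], [586.3, 51.8]]
sleeve side [548.4, -279.5] top [549.7, -278.5]
side br [(np.int32(30), [235.1, 260.1])]
side gr [(np.int32(212), [219.6, 268.0])]
top br []
top gr [(np.int32(1474), [188.4, 192.7]), (np.int32(115), [184.8, 194.1])]
```

```bash
python3 - <<'E'
from h import *
bt=[fromcrop(p,189,193,24) for p in ((93,18),(196,28),(172,238),(70,230))]
bs=[fromcrop(p,212,282,36) for p in ((50,90),(245,157),(200,245))]
W=[onz("top",p,.008)*1000 for p in bt]; print("board",np.round(W,1).tolist())
print("board side",[np.round(onz("side",p,.008)*1000,1).tolist() for p in bs])
tb=fromcrop((81,217),189,193,24)
print("brass c",onz("side",(235.1,260.1),.144),onz("top",tb,.144))
sx=[fromcrop(p,212,282,36) for p in ((190,68),(150,90))]
# axis points, gray pixels
def gray(c,cc,rr,h,lo):
    hsv=cv2.cvtColor(C[c]["img"],cv2.COLOR_RGB2HSV)
    w=np.zeros(hsv.shape[:2],np.uint8); w[rr-h:rr+h,cc-h:cc+h]=1
    m=w*(hsv[...,1]<lo).astype(np.uint8)
    k,l,st,cen=cv2.connectedComponentsWithStats(m)
    i=min(range(1,k),key=lambda i:np.hypot(*(cen[i]-[cc,rr]))+ (99 if st[i,4]<80 or st[i,4]>1000 else 0))
    ys,xs=np.nonzero(l==i); return np.c_[xs,ys].astype(float)
G={"side":gray("side",212,282,36,60),"top":gray("top",189,193,24,60)}
bobs={"side":np.array([235.1,260.1]),"top":tb}
for c in G:
    d=np.linalg.norm(G[c]-bobs[c],axis=1); print(c,len(d),d.max()); 
def ax(p,s):
    u=np.array([-np.cos(p[2])*np.sin(p[3]),-np.sin(p[2])*np.sin(p[3]),np.cos(p[3])]); return np.array([p[0],p[1],.026])+np.outer(np.atleast_1d(s),u)
def res(p):
    o=[]
    for c in G:
        o+=list((proj(c,ax(p,.154))[0]-bobs[c]))
        a,b=proj(c,ax(p,[.08,.148])); n=np.array([-(b-a)[1],(b-a)[0]])/np.linalg.norm(b-a); u=(b-a)/np.linalg.norm(b-a)
        g=G[c]; t=(g-a)@u; k=(t>0)&(t<np.linalg.norm(b-a))
        dd=(g[k]-a)@n; tt=t[k]-t[k].mean()
        o+=[dd.mean(),10*(dd@tt)/(tt@tt)]
    o+=[(p[3]-np.radians(40))*100]
    return np.array(o)
e=W[0]+W[1]-W[2]-W[3]; y0=np.arctan2(e[1],e[0]); print("board yaw",np.degrees(y0))
p0=np.r_[onz("top",tb,.144)+.099*np.array([np.cos(y0),np.sin(y0)]),y0,np.radians(40)]
r=least_squares(res,p0,diff_step=1e-3)
print("foot",r.x[:2],np.degrees(r.x[2:]),np.round(r.fun,2)); print(ax(r.x,[.12,.16]))
E
```

```text
board [[654.4, 273.0], [646.5, 205.4], [508.9, 221.9], [515.4, 288.2]]
board side [[644.6, 206.4], [508.0, 222.6], [515.8, 290.9]]
brass c [0.51524602 0.25597273] [0.51496202 0.25743677]
side 212 44.33080193274196
top 115 28.280783615265882
board yaw -6.520804867261992
foot [0.6133229  0.24494594] [-6.74784235 39.94839963] [-0.03  0.21 -0.02 -0.04  0.27 -0.06  0.02  0.02 -0.09]
[[0.53680496 0.25399951 0.11799476]
 [0.51129897 0.25701737 0.14865968]]
```

```bash
cat >> h.py <<'E'
U=np.array([-np.cos(np.radians(6.75))*np.sin(np.radians(40)),np.sin(np.radians(6.75))*np.sin(np.radians(40)),np.cos(np.radians(40))])
FOOT=np.array([.6133,.2450,.026]); S=.106
H=np.cross([0,0,1],U); H/=np.linalg.norm(H)
def rv(z,y): return R.from_matrix(np.c_[np.cross(y,z),y,z]).as_rotvec()
HOLE=np.array([.5438,-.0261]); DOWN=np.array([0,0,-1.])
E
python3 - <<'E'
from h import *
from cell import *
for sg in (1,-1):
    for n,p,o in [("pre",FOOT+U*(S+.11),rv(-U,sg*H)),("grasp",FOOT+U*S,rv(-U,sg*H)),("out",FOOT+U*(S+.1),rv(-U,sg*H)),
      ("up",[*HOLE,.12+S],rv(DOWN,sg*H)),("home",[*HOLE,.015+S],rv(DOWN,sg*H))]:
        q=ik(p,o); print(sg,n,None if q is None else np.round(q,2))
E
```

```text
1 pre [ 0.61  0.1  -0.88  0.03 -0.44 -2.55]
1 grasp [ 0.5   0.34 -0.88 -0.25 -0.38 -2.64]
1 out [ 0.59  0.12 -0.88  0.   -0.43 -2.56]
1 up [-0.18  0.32 -0.22  1.04  0.    3.08]
1 home [-0.18  0.42 -0.36  0.79  0.    3.08]
-1 pre [ 0.61  0.1  -0.88  0.03 -0.44  0.59]
-1 grasp [ 0.5   0.34 -0.88 -0.25 -0.38  0.5 ]
-1 out [ 0.59  0.12 -0.88  0.   -0.43  0.58]
-1 up [-0.18  0.32 -0.22  1.04  0.   -0.07]
-1 home [-0.18  0.42 -0.36  0.79  0.   -0.07]
```

```bash
python3 - <<'E'
from h import *
from cell import *
o=rv(-U,-H); od=rv(DOWN,-H)
s=get_state(); move_l([*s["position"][:2],.30],.2)
movep([.5,.0,.33],od)
movep(FOOT+U*(S+.11),o)
move_l(FOOT+U*S,.12)
grab(100); s=get_state(); print(s["clock"],s["finger_gap"],s["grasp_force"],s["contact_force"],s["position"]-(FOOT+U*S))
if s["finger_gap"]>.1:
    move_l(FOOT+U*(S+.12),.12)
    movep([.50,.15,.28],od)
    movep([*HOLE,.105+S],od)
    s=get_state(); print(s["clock"],s["finger_gap"],s["contact_force"],s["position"])
    out=[]
    for c in ("side","top"):
        f=grab_frame(c); out.append(f["img"]); np.savez(c+"1.npz",**f)
    P=np.array([[*HOLE,.105],[*HOLE,.265]]); print(proj("side",P),proj("top",P))
    a=cv2.resize(out[0][115:225,200:310],(400,400),interpolation=2);b=cv2.resize(out[1][150:250,215:315],(400,400),interpolation=2)
    cv2.imwrite("pics/held.png",np.hstack([a,b])[:,:,::-1])
E
```

```text
6.8917 0.18660963025214303 97.22464280202985 [-3.86548541 -0.45449599  5.85998447] [-0.00023258 -0.00035286  0.00038135]
9.8583 0.18398546150970935 [-0.14445187 -0.13883688 -3.64359968] [ 0.54338788 -0.02507165  0.2108247 ]
[[257.34200133 185.15542518]
 [258.50698617 132.39161795]] [[267.30166992 198.9653638 ]
 [268.89023141 194.42446212]]
```

View pics/held.png

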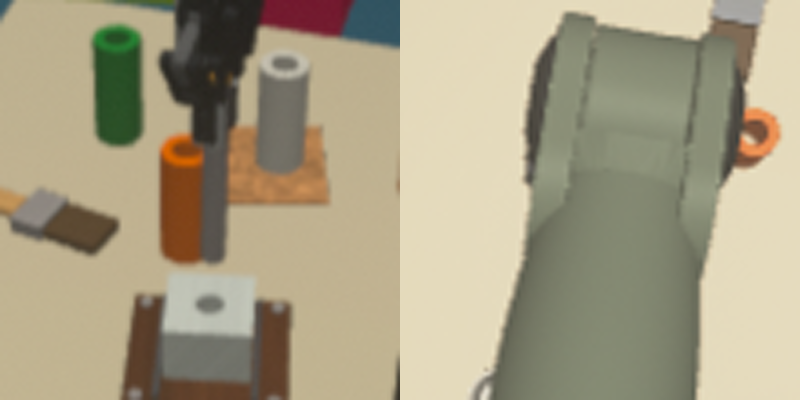

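The picture shows the pin upright in the fingers, with its foot at side pixel (258,187) directly above the hole at (257.5,198.5). I'll insert it with a force guard.

```bash
python3 - <<'E'
from h import *
from cell import *
def st(n):
    s=get_state(); print(n,round(s["clock"],1),np.round(s["position"],4),np.round(s["contact_force"],1),np.round(s["wrist_torque"],2),round(s["finger_gap"],3)); return s
st("a")
move_l([*HOLE,.066+S],.08); st("above")
t=move_l([*HOLE,.046+S],.02,until_force=5); s=st(t)
foot=s["position"][2]-S
if foot>.052: # on the rim: short search
    off=[(0,0)]+[(r*np.cos(a),r*np.sin(a)) for r in (.0015,.003) for a in np.arange(0,6.2,np.pi/4)]
    for dx,dy in off[1:]:
        x,y=HOLE+[dx,dy]
        move_l([x,y,.063+S],.05); t=move_l([x,y,.046+S],.025,until_force=5); s=get_state()
        if s["position"][2]-S<.052: print("found",dx,dy); break
    s=st("search")
E
```

```text
a 10.0 [ 0.5439 -0.0245  0.2115] [-0.2 -0.4 -2.6] [-0.02 -0.03  0.02] 0.186
above 10.6 [ 0.544  -0.0259  0.1722] [-0.2  0.3 -2.6] [0.01 0.05 0.04] 0.188
False 11.7 [ 0.5439 -0.0262  0.152 ] [ 2.4 -1.4 -3.7] [-0.25 -0.46  0.06] 0.19
```

Foot is 14 mm into the hole. Now press it home.

```bash
python3 - <<'E'
from h import *
from cell import *
def st(n):
    s=get_state(); print(n,round(s["clock"],1),np.round(s["position"],4),np.round(s["contact_force"],1),np.round(s["wrist_torque"],2),round(s["finger_gap"],3)); return s
for z in (.038,.03,.022,.017):
    t=move_l([*HOLE,z+S],.03,until_force=35); st((z,t))
    if t: break
else:
    t=move_l([*HOLE,.008+S],.015,until_force=25); st(("final",t))
E
```

```text
(0.038, False) 12.2 [ 0.544  -0.0261  0.144 ] [ 2.  -0.7 -1.4] [-0.27 -0.42  0.01] 0.191
(0.03, False) 12.6 [ 0.5442 -0.0262  0.1364] [ 1.7 -0.7  3.1] [-0.17 -0.29  0.05] 0.187
(0.022, False) 13.0 [ 0.5443 -0.0262  0.1284] [ 0.9 -1.   4.1] [-0.16 -0.35 -0.  ] 0.181
(0.017, False) 13.3 [ 0.5443 -0.0262  0.1233] [ 1.7 -1.4  4.2] [-0.2  -0.41 -0.02] 0.187
('final', True) 13.7 [ 0.5449 -0.0263  0.1204] [-1.8  0.1  8.2] [ 0.06  0.52 -0.02] 0.187
```

```bash
python3 - <<'E'
from h import *
from cell import *
let_go(); p=get_state()["position"]
move_l([*p[:2],.25],.2); movep([.52,-.27,.29],rv(DOWN,-H))
out=[]
for c in ("side","top"):
    f=grab_frame(c); out.append(f["img"]); np.savez(c+"2.npz",**f)
P=np.array([[*HOLE,.06],[*HOLE,.163],[*HOLE,.175]]); print(proj("side",P),proj("top",P),get_state()["clock"])
print([(tip_of(c,"rod_top")+[0])[0] for c in ("side","top")])
a=cv2.resize(out[0][130:230,210:310],(400,400),interpolation=2);b=cv2.resize(out[1][175:225,240:290],(400,400),interpolation=2)
cv2.imwrite("pics/stand.png",np.hstack([a,b])[:,:,::-1])
E
```

```text
[[257.05179944 198.29907861]
 [257.7388283  167.18257197]
 [257.8243543  163.30897851]] [[266.9168869  200.06526575]
 [267.83478286 197.44146091]
 [267.9507498  197.1099695 ]] 16.275
[{'centre': [258.8, 163.4], 'score': 0.82}, {'centre': [268.3, 197.0], 'score': 0.4}]
```

View pics/stand.png

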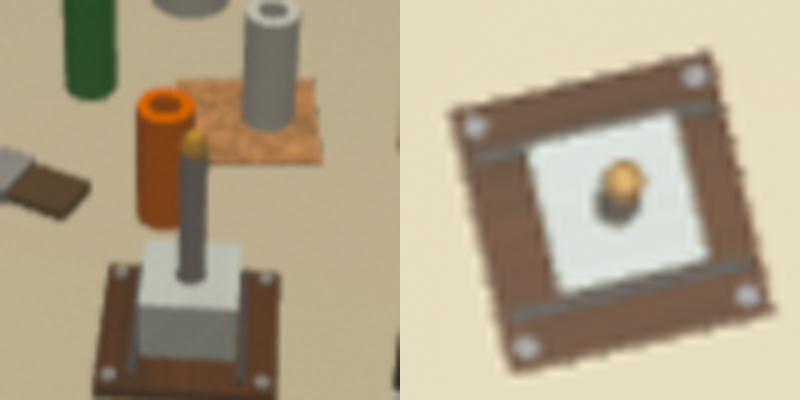

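The pin stands upright, with its brass end at side pixel (258.5,163) against a predicted (257.8,163.3) for home. I'll confirm the height by touching the brass end with shut fingers, pressing it further if needed. Then I'll fetch the sleeve.

```bash
python3 - <<'E'
from h import *
from cell import *
od=rv(DOWN,-H)
grab(40); movep([.5445,-.0262,.21],od)
t=move_l([.5445,-.0262,.168],.03,until_force=28); s=get_state(); print(t,s["clock"],s["position"],s["contact_force"])
move_l([.5445,-.0262,.26],.2); let_go()
movep([.549,-.279,.26],od)
SL=np.array([.549,-.279])
move_l([*SL,.004+.06],.12,until_force=15); s=get_state(); print(s["position"],s["contact_force"])
grab(40); s=get_state(); print(s["clock"],s["finger_gap"],s["grasp_force"],s["position"])
E
```

```text
True 19.3667 [ 0.54943732 -0.02707405  0.17492054] [-0.4806885   0.01066838  4.836644  ]
[ 0.54949498 -0.27930718  0.0647435 ] [-0.10166538 -0.51385087 -0.19131663]
23.9833 0.48951735152386866 40.15513926744461 [ 0.54921802 -0.27926167  0.06446858]
```

Brass end at 0.1749 m, so the pin is fully home. The sleeve is gripped at about 42 mm. Carry it over the pin.

```bash
python3 - <<'E'
from h import *
from cell import *
od=rv(DOWN,-H); L=.0605; X=np.array([.5442,-.0262])
def st(n):
    s=get_state(); print(n,round(s["clock"],1),np.round(s["position"],4),np.round(s["contact_force"],1),np.round(s["wrist_torque"],2),round(s["finger_gap"],3)); return s
move_l([.549,-.279,.205+L],.15)
movep([*X,.205+L],od); sleep(.3)
move_l([*X,.185+L],.05); st("over")
t=move_l([*X,.14+L],.05,until_force=6); st(t)
if not t:
    t=move_l([*X,.064+L],.06,until_force=8); st(t)
    if not t:
        t=move_l([*X,.054+L],.02,until_force=8); st(("seat",t))
E
```

```text
over 27.3 [ 0.544  -0.0261  0.2452] [-0.2 -0.  -2.4] [-0.04  0.03 -0.03] 0.489
False 28.4 [ 0.5445 -0.0262  0.2008] [-0.1  0.1 -2. ] [-0.02  0.04 -0.02] 0.488
False 29.8 [ 0.5446 -0.0263  0.1249] [-0.6 -0.1 -1.3] [ 0.01  0.07 -0.01] 0.489
('seat', True) 30.1 [ 0.5447 -0.0266  0.1202] [-1.  -0.5  5.4] [-0.05  0.09  0.04] 0.488
```

```bash
python3 - <<'E'
from h import *
from cell import *
let_go(); p=get_state()["position"]
move_l([*p[:2],.27],.15); movep([.42,-.25,.33],rv(DOWN,-H)); sleep(.3)
out=[grab_frame(c)["img"] for c in ("side","top")]
print(get_state()["clock"],proj("side",[[*HOLE,.06],[*HOLE,.16],[*HOLE,.175]]))
a=cv2.resize(out[0][130:230,210:310],(400,400),interpolation=2);b=cv2.resize(out[1],(400,300))
b=np.vstack([b,np.zeros((100,400,3),np.uint8)])
cv2.imwrite("pics/end.png",np.hstack([a,b])[:,:,::-1])
E
```

```text
33.2167 [[257.05179944 198.29907861]
 [257.71763617 168.14239311]
 [257.8243543  163.30897851]]
```

View pics/end.png

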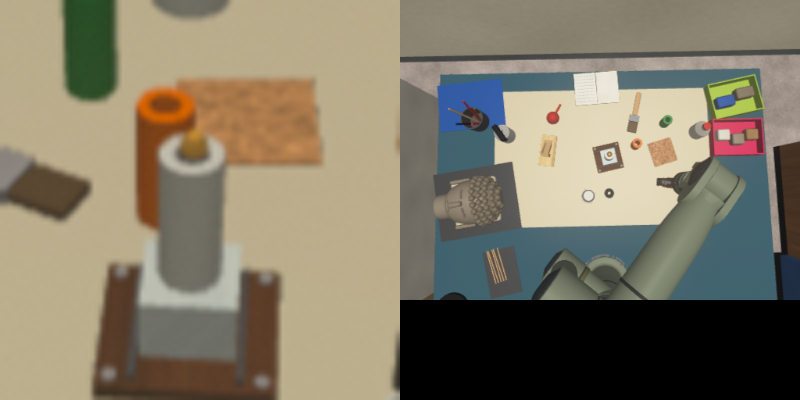

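The sleeve sits flat on the block around the pin. Its rim is at crop pixel (192,152), and the brass tip shows above it at (194,135). All the bystanders are where they were at the start, so I'm handing in.

```bash
python3 -c "
from cell import *
print(sign_off())"
```

```text
the job is handed in; nothing more can be done
None
```

The pin stands upright and fully home in the socket, brass end up; the white sleeve sits flat on the block around it, no bystander appears to have moved, and the job was handed in at about 33 s of the 67 s allowed.

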